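# Fetch the battery from behind the spray cans

## Task

Move all three spray cans out of the blue rack and stand them on the dark rubber mat, then lift out the drill battery behind them and set it flat into the seat of the charger. Only after that, put the cans back in the rack, each standing in the middle of the pad of its own colour. Keep the cans upright all the time and leave the jar of screws where it is.

Things in the scene. Friction and masses are not known exactly. Their poses are not given: they have to be found in the camera images.
- can_red: red spray can, white paper band low on its side, red cap; loose. Body 50 mm diameter up to 108 mm, cap 34 mm diameter from 116 mm, 135 mm high in all; 0.14 to 0.28 kg. Origin: centre of underside, z along the can. Starts on any one of the three pads, 10 mm from its neighbour; grip it about 95 mm up, across the rack's x, where fingers stay above the battery.
- can_green: green spray can, white paper band low on its side, green cap; loose. Body 50 mm diameter up to 108 mm, cap 34 mm diameter from 116 mm, 135 mm high in all; 0.14 to 0.28 kg. Origin: centre of underside, z along the can. Starts on any one of the three pads, 10 mm from its neighbour; grip it about 95 mm up, across the rack's x, where fingers stay above the battery.
- can_yellow: yellow spray can, white paper band low on its side, yellow cap; loose. Body 50 mm diameter up to 108 mm, cap 34 mm diameter from 116 mm, 135 mm high in all; 0.14 to 0.28 kg. Origin: centre of underside, z along the can. Starts on any one of the three pads, 10 mm from its neighbour; grip it about 95 mm up, across the rack's x, where fingers stay above the battery.
- pad_red: red flat pad, fixed on the rack floor: 76 mm (its x) by 56 mm (its y), 3 mm thick. Origin: centre of underside, 6 mm above the bench. The three pads lie side by side along the rack's y, 60 mm apart, x along the rack's x (away from the robot); colours change places. A can of any colour stands on it at first; its ends show before and behind that can.
- pad_green: green flat pad, fixed on the rack floor: 76 mm (its x) by 56 mm (its y), 3 mm thick. Origin: centre of underside, 6 mm above the bench. The three pads lie side by side along the rack's y, 60 mm apart, x along the rack's x (away from the robot); colours change places. A can of any colour stands on it at first; its ends show before and behind that can.
- pad_yellow: yellow flat pad, fixed on the rack floor: 76 mm (its x) by 56 mm (its y), 3 mm thick. Origin: centre of underside, 6 mm above the bench. The three pads lie side by side along the rack's y, 60 mm apart, x along the rack's x (away from the robot); colours change places. A can of any colour stands on it at first; its ends show before and behind that can.
- battery: drill battery, loose, black, grey ribs, orange strip (30 x 70 x 8 mm) on top. Body 50 mm (its x) by 90 mm (its y) by 50 mm high, 58 mm with strip; 0.32 to 0.52 kg. Origin: centre of underside. Lies on the rack floor, 6 mm above the bench, 25 mm behind the row of cans, y nearly along the row. Grip across the 50 mm; behind it about 40 mm of room, then the rack's back wall, 40 mm high.
- charger: grey charger, fixed: base 130 mm (its x) by 150 mm (its y), 20 mm high. Centred on top a pale seat in a black rim: inside 66 mm (x) by 106 mm (y), rim 8 mm high and thick, seat floor 20 mm above the origin. The battery goes in with its long side along the charger's y, either way round, 8 mm of play each side. Origin: centre of underside, on the bench, below the seat's centre.
- mat: dark rubber mat on the bench, fixed, 110 mm (its x) by 230 mm (its y), 4 mm thick: the side area, empty at the start. Origin: centre of its underside, on the bench.
- jar: glass jar of brass screws with a red lid, loose bystander, 56 mm in diameter, 70 mm high; origin at the centre of its underside. Stands about 120 to 140 mm from the centre of the charger, on the far side from the robot.

How it is judged:
By the outcome, as a careful person would: the job done as asked, in the order asked, and still so for the second after the job is handed in, with the robot touching nothing.
It also fails if it takes over 144 s, if anything falls off the work surface, if the arm or the gripper's body presses on something with over 40 N, if the wrist force passes 120 N, or if a joint passes its speed limit or range.

## Robot

A 7-joint arm with a two-finger parallel gripper is mounted at the origin on the work surface. World frame = base frame: x ahead of the robot, y to its left, z up, the work surface at z = 0. Lengths are in m, angles in rad, forces in N, time in s.
With the tool pointing down it reaches from about 0.4 to 0.85 m from the base axis. Payload 4.5 kg.
Tool frame: the origin (TCP) lies at the very end of the fingers, on their centre line; the grasp point (between the pads) lies 19 mm behind it (pinch_z is the distance from the TCP to the grasp point, in m); z points along the fingers, y is the line along which they close (so a half turn about z gives the same grasp; the last joint's range is limited). The gripper opens to 85 mm and grips with 20 to 120 N. Pads are 22 mm wide; open, the fingers measure 114 mm over their backs; the gripper's body (76 mm by 85 mm) begins 54 mm behind the grasp point. The pads swing forward as they close: fully open they stand 13 mm farther back than shut.
Start: joints at [-1.313, 0.689, -0.195, 1.565, 0.157, 0.902, -0.215], TCP at [0.139, 0.609, 0.231] pointing down, gripper open.
Joint ranges: [-3.01, 3.01], [-0.46, 2.08], [-1.47, 1.51], [0.13, 2.56], [-1, 4.14], [0.04, 2.09], [-2.66, 2.66]. Speed limits (rad/s): [2.57, 2.57, 3.14, 3.14, 3.14, 3.14, 3.14].

## Interface

Orientations are given as [roll, pitch, yaw] about the fixed x, y, z axes, in that order (R = Rz(yaw) Ry(pitch) Rx(roll)).
In Python, from workcell import * gives the robot as it stands.
- The arm moves only by the shell command python3 -m creep 'ROWS' [FORCE]. ROWS is JSON, a list that holds one entry, the list of rows, each a list of 5 numbers: the shift along the tool's x, y, z in cm, then the turn about the tool's z in rad, then the closure, from 0 (fully open) to 1 (shut). A call has 1 to 20 rows; each row is the pose to reach, as a shift and turn from the pose commanded when the call began, along the tool's axes at that moment; what a row does not reach only later rows make up. A row lasts 1/8 s, in which the tool goes at most 62.5 mm and 10.7 degrees, less where a joint would pass 70% of its speed; a pose out of reach is approached as far as the arm can. A call with a gripper value outside its range is refused whole. The fingers move at their own pace and stop on an object; FORCE is the grip in N (left out, the last holds). Time passes only in rows, so rows that repeat a pose let the fingers close. It gives the time, the measured TCP pose, the force, the opening and the grip force at its end, in the units of the state.
- sense(): the state, without advancing time (a new reading comes with each control period).
- snapshot(name): name is "side" or "top"; returns a dict with "frame" (480x640x3 uint8, red, green, blue), "mtx" (3x3 intrinsics, pixels), "D" ([k1, k2, p1, p2, k3] as OpenCV has them; the pictures are not rectified), "view" (4x4, takes a point from world to camera coordinates). Camera axes: x right, y up, looking along -z (the intrinsics and any distortion apply to the point x, -y, -z); pixel columns grow to the right and rows downward; lengths in m; the calibration is good to about 2 mm. A picture is of the moment at which its call begins. There is no depth.
- hand_in(): hands the job in; it is judged then, once.
The state is a dict: "t": time; "q": joint angles; "qvel": joint speeds; "joint_efforts": joint torques, N m; "ee_pos": TCP position; "ee_rot": TCP orientation; "contact_force": force on the tool from outside, world axes, zero at the start; "wrist_torque": the same for the moment, N m; "width": opening from 0.0 (shut) to 1.0 (fully open); "grasp_force": force on a finger pad.
Only numpy, scipy, OpenCV 4.12 (cv2) and the standard library are available. Lean on these libraries where they do the work, as an engineer would, in place of code of your own. Each camera call takes 0.05 s, during which the arm holds its last target. There are 200 camera calls.

## Working session

There is one attempt and no reset: what is moved stays moved. The work goes in short steps, Python scripts to look and compute and a shell command to move; the robot and the scene stay as the last step left them, time stands still between calls to the robot, and variables do not carry over. Pictures are saved under pics/ and viewed, at most 14 in all, crops included, and the job is handed in when it is done.

```bash
ls; mkdir -p pics; python3 - <<'E'
from workcell import *
import cv2
for n in("top","side"):
    s=snapshot(n); cv2.imwrite(f"pics/{n}0.png",s["frame"][:,:,::-1]); print(n,s["mtx"].tolist(),s["D"],s["view"])
s=sense(); print({k:s[k] for k in("t","ee_pos","ee_rot","width","contact_force")})
E
```

```text
pics
top [[550.6561103088274, 0.0, 319.06187680835023], [0.0, 550.6561103088274, 235.50781758920522], [0.0, 0.0, 1.0]] [-0.01765177  0.          0.          0.          0.        ] [[ 0.02014848 -0.9996907  -0.01457867 -0.01371568]
 [ 0.98881625  0.01776988  0.1480765  -0.59636062]
 [-0.14777164 -0.01739914  0.98886845 -1.10494124]
 [ 0.          0.          0.          1.        ]]
side [[435.0253392506891, 0.0, 316.60123292410987], [0.0, 435.0253392506891, 235.37635797286956], [0.0, 0.0, 1.0]] [0.01767054 0.         0.         0.         0.        ] [[-0.90100615 -0.43319557  0.02301121  0.51687322]
 [ 0.28862498 -0.55902318  0.77729576 -0.21313971]
 [-0.32385728  0.70698987  0.62871439 -0.6786533 ]
 [ 0.          0.          0.          1.        ]]
{'t': 0.1, 'ee_pos': array([0.13861259, 0.60880959, 0.23052886]), 'ee_rot': array([-3.13983594e+00,  1.14486902e-04,  2.91787926e+00]), 'width': 0.9971058283814378, 'contact_force': array([-0.01631622,  0.18421248,  0.24284377])}
```

View pics/top0.png

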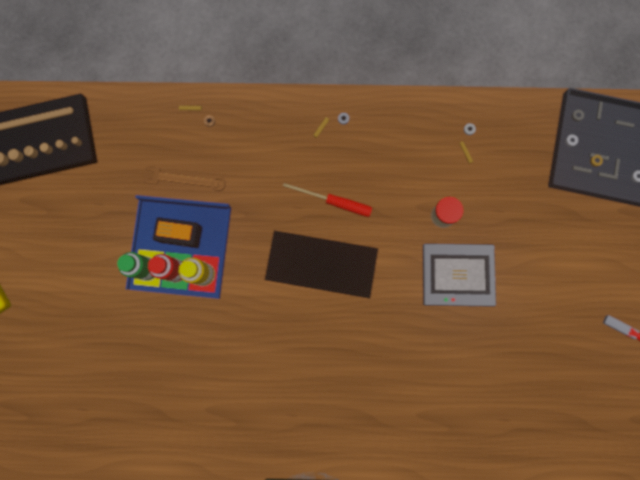

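View pics/side0.png

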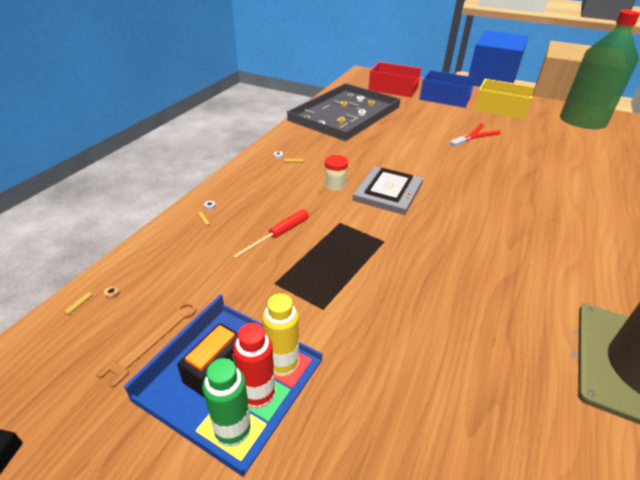

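Top view: cans green/red/yellow with caps at about (130,264), (163,266), (194,270) stand on the yellow/green/red pads. The battery is at (177,232), the mat at (322,264), the charger at (460,274) and the jar at (450,210). The side view agrees.

```bash
cat > h.py <<'E'
from workcell import *
import cv2, numpy as np
HUE={"red":(172,6),"green":(50,85),"yellow":(24,34),"orange":(9,20),"blue":(105,125)}
def snap(n,save=None):
    s=snapshot(n)
    if save: cv2.imwrite(f"pics/{save}.png",s["frame"][:,:,::-1])
    return s
def ray(s,uv):
    p=cv2.undistortPoints(np.float64(uv).reshape(-1,1,2),s["mtx"],s["D"])[:,0]
    V=s["view"];R=V[:3,:3]
    d=np.c_[p[:,0],-p[:,1],-np.ones(len(p))]@R
    return -R.T@V[:3,3],d
def plane(s,uv,z):
    c,d=ray(s,uv); return c+d*((z-c[2])/d[:,2])[:,None]
def cross(s1,u1,s2,u2):
    c1,d1=ray(s1,u1);c2,d2=ray(s2,u2);A=np.c_[d1[0],-d2[0]]
    t=np.linalg.lstsq(A,c2-c1,rcond=None)[0]
    a,b=c1+t[0]*d1[0],c2+t[1]*d2[0]; return (a+b)/2,np.linalg.norm(a-b)
def proj(s,P):
    V=s["view"];p=np.atleast_2d(P)@V[:3,:3].T+V[:3,3]; p=p*[1,-1,-1]
    return cv2.projectPoints(p,np.zeros(3),np.zeros(3),s["mtx"],s["D"])[0][:,0]
def mask(s,col,smin=130,vmin=70,box=None):
    h=cv2.cvtColor(s["frame"],cv2.COLOR_RGB2HSV);lo,hi=HUE[col];H=h[...,0]
    m=((H>=lo)&(H<=hi)) if lo<hi else ((H>=lo)|(H<=hi))
    m&=(h[...,1]>smin)&(h[...,2]>vmin)
    return crop(m,box)
def dark(s,v,box): return crop(s["frame"].max(2)<v,box)
def crop(m,box):
    m=m.astype(np.uint8)*255
    if box: k=np.zeros_like(m);k[box[1]:box[3],box[0]:box[2]]=1;m=m*k
    return m
def blobs(m,amin=30):
    c=cv2.findContours(m,cv2.RETR_EXTERNAL,cv2.CHAIN_APPROX_NONE)[0]
    return sorted([x for x in c if cv2.contourArea(x)>amin],key=cv2.contourArea,reverse=True)
def rect(s,c,z):
    "min area rect of contour dropped on plane z: centre, sides, yaw of long side"
    P=plane(s,c.reshape(-1,2),z)[:,:2]
    r=cv2.minAreaRect(np.float32(P*1000)); b=cv2.boxPoints(r)/1000
    e=[b[1]-b[0],b[2]-b[1]]; e.sort(key=np.linalg.norm); l=e[1]
    return np.round(np.array(r[0])/1000,4),[round(float(np.linalg.norm(x)),4) for x in e],round(float(np.arctan2(l[1],l[0])%np.pi),3)
E
python3 - <<'E'
from h import *
s=snap("top")
def sh(n,m,z,k=3):
    for c in blobs(m)[:k]: print(n,cv2.contourArea(c),cv2.boundingRect(c),*rect(s,c,z))
sh("mat",dark(s,50,(250,215,390,310)),.004)
sh("rim",dark(s,70,(420,240,500,310)),.028)
h=cv2.cvtColor(s["frame"],cv2.COLOR_RGB2HSV)
sh("base",crop(h[...,1]<70,(410,230,510,320)),.02)
sh("batt",mask(s,"orange",180,150,(145,215,210,248)),.064)
sh("rack",cv2.morphologyEx(mask(s,"blue",box=(110,180,250,310)),cv2.MORPH_CLOSE,np.ones((5,5))),.0)
sh("jar",mask(s,"red",box=(430,190,470,228)),.07)
for c in("red","green","yellow"): sh(c,mask(s,c,box=(110,240,230,305)),.144,4)
t=snap("side")
for c in("red","green","yellow"):
    for b in blobs(mask(t,c,box=(190,280,330,470)))[:3]: print("side",c,cv2.boundingRect(b),cv2.contourArea(b))
E
```

```text
mat 4780.5 (267, 233, 109, 64) [ 0.5415 -0.0072] [0.1032, 0.2219] 1.416
base 4292.5 (423, 244, 73, 62) [ 0.523  -0.2981] [0.1285, 0.1521] 1.589
batt 407.0 (157, 222, 34, 18) [0.5994 0.2978] [0.0285, 0.0684] 1.447
rack 4492.0 (130, 197, 99, 100) [0.5752 0.306 ] [0.2006, 0.2035] 1.493
jar 553.0 (435, 197, 28, 27) [ 0.6504 -0.267 ] [0.0543, 0.0557] 1.588
red 295.5 (189, 255, 30, 37) [0.5058 0.2132] [0.049, 0.0665] 3.061
red 220.5 (148, 256, 18, 17) [0.5214 0.3036] [0.0305, 0.033] 1.59
red 143.5 (159, 255, 20, 25) [0.514  0.2774] [0.0319, 0.044] 2.934
green 173.0 (118, 255, 16, 16) [0.5231 0.3633] [0.0287, 0.0292] 1.59
green 121.0 (161, 281, 26, 9) [0.484  0.2683] [0.0149, 0.048] 1.488
green 68.0 (166, 252, 25, 8) [0.5384 0.2642] [0.0109, 0.0466] 1.466
yellow 232.5 (179, 258, 19, 19) [0.5133 0.2441] [0.0326, 0.0357] 0.91
yellow 129.5 (134, 278, 26, 9) [0.4887 0.3208] [0.0148, 0.0486] 1.493
yellow 93.5 (138, 250, 25, 8) [0.5407 0.3178] [0.0127, 0.0462] 1.49
yellow 46.5 (192, 262, 14, 20) [0.5059 0.2192] [0.0175, 0.0394] 2.79
side red (232, 337, 41, 50) 979.5
side red (237, 323, 28, 29) 575.0
side red (275, 353, 36, 34) 326.5
side green (202, 375, 45, 50) 1084.5
side green (206, 358, 30, 32) 696.5
side green (250, 382, 40, 39) 419.5
side yellow (197, 416, 68, 44) 667.0
side yellow (268, 294, 24, 21) 357.5
side yellow (263, 310, 35, 21) 177.0
```

```bash
python3 - <<'E'
import cv2
a=cv2.imread("pics/top0.png")[190:305,110:240];cv2.imwrite("pics/c1.png",cv2.resize(a,None,fx=5,fy=5,interpolation=2))
E
```

```text
(no output)
```

View pics/c1.png

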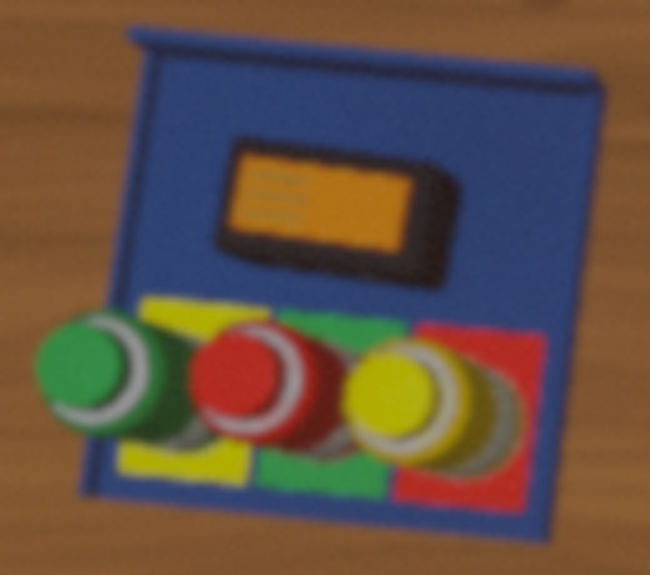

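Crop: the cap centres are at full-image pixels (126,263), (157,265) and (188,270). The cans stand roughly mid-pad, and the rack yaw is about -0.08. I'll start with yellow.

```bash
cat >> h.py <<'E'
def go(x,y,z,yaw):
    "shift in tool axes (cm) and turn to reach the world pose"
    from scipy.spatial.transform import Rotation as Ro
    s=sense();R=Ro.from_euler("xyz",s["ee_rot"]).as_matrix()
    d=R.T@(np.array([x,y,z])-s["ee_pos"])*100
    a=(s["ee_rot"][2]-yaw+np.pi)%(2*np.pi)-np.pi
    print("go",np.round(d,2),round(float(a),3),"at",np.round(s["ee_pos"],4),"yaw",round(float(s["ee_rot"][2]),3),"t",s["t"])
E
python3 -c "
from h import *
go(.5133,.2441,.231,1.49)"
```

```text
go [-4.463e+01 -2.727e+01  1.000e-02] 1.428 at [0.1387 0.609  0.2308] yaw 2.918 t 0.2
```

```bash
python3 -m creep '[[[-4,-2.5,0,0.14,0],[-8,-5,0,0.28,0],[-12,-7.5,0,0.42,0],[-16,-10,0,0.56,0],[-20,-12.5,0,0.7,0],[-24,-15,0,0.84,0],[-28,-17.5,0,0.98,0],[-32,-20,0,1.12,0],[-36,-22.5,0,1.26,0],[-40,-25,0,1.4,0],[-43,-26.5,0,1.428,0],[-44.6,-27.3,0,1.428,0],[-44.6,-27.3,0,1.428,0],[-44.6,-27.3,0,1.428,0]]]' 40; python3 -c "
from h import *
go(.5133,.2441,.085,1.49)"
```

```text
t: 1.95
ee_pos: [0.5115, 0.246, 0.2311]
ee_rot: [-3.14, -0.001, 1.493]
contact_force: [0.1, -0.8, 0.1]
width: 0.997
grasp_force: 0.0
go [-0.19  0.22 14.61] 0.003 at [0.5115 0.246  0.2311] yaw 1.493 t 1.95
```

```bash
python3 -m creep '[[[0,0,3,0,0],[0,0,6,0,0],[0,0,9,0,0],[0,0,12,0,0],[0,0,14,0,0],[0,0,14.6,0,0],[0,0,14.6,0,0],[0,0,14.6,0,0.3],[0,0,14.6,0,1],[0,0,14.6,0,1],[0,0,14.6,0,1],[0,0,14.6,0,1],[0,0,14.6,0,1],[0,0,14.6,0,1],[0,0,14.6,0,1]]]' 40; python3 -c "
from h import *
s=snap('top','t1');snap('side','s1')
go(.5133,.2441,.085,1.49)"
```

```text
t: 3.82
ee_pos: [0.5138, 0.2446, 0.0863]
ee_rot: [3.14, -0.001, 1.49]
contact_force: [-0.1, 0.2, 6.8]
width: 0.574
grasp_force: 41.0
go [-0.05 -0.05  0.13] -0.001 at [0.5139 0.2446 0.0863] yaw 1.489 t 3.925
```

View pics/s1.png

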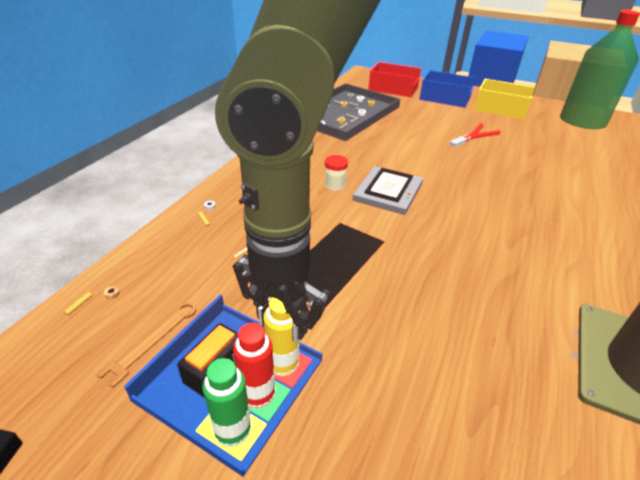

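The side view shows yellow gripped at about (281,315), with red and green undisturbed.

```bash
python3 -m creep '[[[0,0,-1,0,1],[0,0,-3,0,1],[0,0,-5.5,0,1],[0,0,-7.5,0,1],[-1.5,0.2,-8,0,1],[-4,0.5,-8,0,1],[-7,0.9,-8,0,1],[-10.5,1.4,-8,0,1],[-14,1.8,-8,0,1],[-17.5,2.3,-8,0,1],[-21,2.7,-8,0,1],[-24.5,3.2,-8,0,1],[-27.5,3.6,-8,0,1],[-30,3.9,-8,0,1],[-31.6,4.1,-8,0,1],[-32.3,4.2,-8,0,1],[-32.3,4.2,-8,0,1]]]' 40; python3 -c "
from h import *
go(.530,-.081,.0805,1.49)"
```

```text
t: 6.05
ee_pos: [0.5285, -0.0809, 0.1651]
ee_rot: [-3.141, -0.0, 1.49]
contact_force: [0.1, -0.3, -2.7]
width: 0.567
grasp_force: 41.8
go [-0.    0.16  8.46] -0.0 at [ 0.5285 -0.0809  0.1651] yaw 1.49 t 6.05
```

```bash
python3 -m creep '[[[0,0,2.5,0,1],[0,0,5,0,1],[0,0,7,0,1],[0,0,8,0,1],[0,0,8.4,0,1],[0,0,8.4,0,1],[0,0,8.4,0,0.4],[0,0,8.4,0,0.1],[0,0,8.4,0,0],[0,0,8.4,0,0],[0,0,8.4,0,0],[0,0,6.5,0,0],[0,0,4,0,0],[0,0,0,0,0],[0,0,-4,0,0],[0,0,-7,0,0],[0,0,-7,0,0]]]' 40; python3 -c "
from h import *
go(.5214,.3036,.2351,1.49)"
```

```text
t: 8.18
ee_pos: [0.5302, -0.0813, 0.2374]
ee_rot: [3.136, -0.0, 1.49]
contact_force: [-0.2, -0.2, 0.6]
width: 0.998
grasp_force: 0.0
go [38.29 -3.99  0.21] -0.0 at [ 0.5302 -0.0813  0.2374] yaw 1.49 t 8.175
```

```bash
python3 -m creep '[[[3,-0.3,0,0,0],[8,-0.8,0,0,0],[13,-1.3,0,0,0],[18,-1.9,0,0,0],[23,-2.4,0,0,0],[28,-2.9,0,0,0],[33,-3.4,0,0,0],[36.5,-3.8,0,0,0],[38.3,-4,0,0,0],[38.3,-4,0,0,0],[38.3,-4,0,0,0],[38.3,-4,1,0,0]]]' 40; python3 -m creep '[[[0,0,3,0,0],[0,0,6,0,0],[0,0,9,0,0],[0,0,12,0,0],[0,0,13.5,0,0],[0,0,14,0,0],[0,0,14,0,0],[0,0,14,0,0.3],[0,0,14,0,1],[0,0,14,0,1],[0,0,14,0,1],[0,0,14,0,1],[0,0,14,0,1],[0,0,14,0,1]]]' 40;  python3 -c "
from h import *
s=snap('top','t2')
go(.5415,-.0072,.165,1.49)"
```

```text
t: 9.68
ee_pos: [0.521, 0.302, 0.2257]
ee_rot: [3.14, -0.0, 1.487]
contact_force: [0.7, -0.6, 0.2]
width: 1.0
grasp_force: 0.0
t: 11.42
ee_pos: [0.5207, 0.3043, 0.0863]
ee_rot: [3.14, -0.001, 1.49]
contact_force: [0.1, 0.6, 5.0]
width: 0.571
grasp_force: 41.0
go [-30.87   4.61  -7.9 ] -0.0 at [0.5206 0.3043 0.0864] yaw 1.49 t 11.475
```

```bash
python3 -m creep '[[[0,0,-1,0,1],[0,0,-3,0,1],[0,0,-5.5,0,1],[0,0,-7.5,0,1],[-1.5,0.2,-8,0,1],[-4,0.6,-8,0,1],[-7,1,-8,0,1],[-10.5,1.6,-8,0,1],[-14,2.1,-8,0,1],[-17.5,2.6,-8,0,1],[-21,3.1,-8,0,1],[-24.5,3.6,-8,0,1],[-27.5,4.1,-8,0,1],[-30,4.5,-8,0,1],[-30.9,4.6,-8,0,1],[-30.9,4.6,-8,0,1],[-30.9,4.6,-8,0,1]]]' 40;  python3 -m creep '[[[0,0,2.5,0,1],[0,0,5,0,1],[0,0,7,0,1],[0,0,8,0,1],[0,0,8.4,0,1],[0,0,8.4,0,1],[0,0,8.4,0,0.4],[0,0,8.4,0,0.1],[0,0,8.4,0,0],[0,0,8.4,0,0],[0,0,8.4,0,0],[0,0,6.5,0,0],[0,0,4,0,0],[0,0,0,0,0],[0,0,-4,0,0],[0,0,-7,0,0],[0,0,-7,0,0]]]' 40; python3 -c "
from h import *
go(.5231,.3633,.2351,1.49)"
```

```text
t: 13.6
ee_pos: [0.5404, -0.0063, 0.1651]
ee_rot: [-3.141, -0.001, 1.492]
contact_force: [0.2, -0.2, -1.4]
width: 0.574
grasp_force: 41.7
t: 15.72
ee_pos: [0.5422, -0.0078, 0.2374]
ee_rot: [3.137, -0.001, 1.49]
contact_force: [0.6, -0.7, -0.9]
width: 1.001
grasp_force: 0.0
go [36.84 -4.91  0.24] -0.0 at [ 0.5422 -0.0078  0.2374] yaw 1.49 t 15.725
```

```bash
python3 -m creep '[[[3,-0.4,0,0,0],[8,-1,0,0,0],[13,-1.7,0,0,0],[18,-2.4,0,0,0],[23,-3,0,0,0],[28,-3.7,0,0,0],[33,-4.4,0,0,0],[36,-4.8,0,0,0],[36.8,-4.9,0,0,0],[36.8,-4.9,0,0,0],[36.8,-4.9,1,0,0]]]' 40; python3 -m creep '[[[0,0,3,0,0],[0,0,6,0,0],[0,0,9,0,0],[0,0,12,0,0],[0,0,13.5,0,0],[0,0,14,0,0],[0,0,14,0,0],[0,0,14,0,0.3],[0,0,14,0,1],[0,0,14,0,1],[0,0,14,0,1],[0,0,14,0,1],[0,0,14,0,1],[0,0,14,0,1]]]' 40;  python3 -c "
from h import *
go(.553,.067,.165,1.49)"
```

```text
t: 17.1
ee_pos: [0.5229, 0.3607, 0.2254]
ee_rot: [3.14, 0.001, 1.487]
contact_force: [0.2, -0.8, -0.4]
width: 1.004
grasp_force: 0.0
t: 18.85
ee_pos: [0.5225, 0.3634, 0.0865]
ee_rot: [3.14, -0.001, 1.49]
contact_force: [0.3, -0.2, 6.3]
width: 0.572
grasp_force: 41.0
go [-29.29   5.45  -7.89] -0.0 at [0.5225 0.3634 0.0865] yaw 1.49 t 18.85
```

```bash
python3 -m creep '[[[0,0,-1,0,1],[0,0,-3,0,1],[0,0,-5.5,0,1],[0,0,-7.5,0,1],[-1.5,0.3,-8,0,1],[-4,0.7,-8,0,1],[-7,1.3,-8,0,1],[-10.5,1.9,-8,0,1],[-14,2.6,-8,0,1],[-17.5,3.3,-8,0,1],[-21,3.9,-8,0,1],[-24.5,4.6,-8,0,1],[-27.5,5.1,-8,0,1],[-29,5.4,-8,0,1],[-29.3,5.4,-8,0,1],[-29.3,5.4,-8,0,1],[-29.3,5.4,-8,0,1]]]' 40;  python3 -m creep '[[[0,0,2.5,0,1],[0,0,5,0,1],[0,0,7,0,1],[0,0,8,0,1],[0,0,8.4,0,1],[0,0,8.4,0,1],[0,0,8.4,0,0.4],[0,0,8.4,0,0.1],[0,0,8.4,0,0],[0,0,8.4,0,0],[0,0,8.4,0,0],[0,0,6.5,0,0],[0,0,4,0,0],[0,0,0,0,0],[0,0,-4,0,0],[0,0,-7,0,0],[0,0,-7,0,0]]]' 40; python3 - <<'E'
from h import *
s=snap("top","t3"); t=snap("side","s3")
for n,m,z in [(c,mask(s,c,box=(110,190,240,305)),.009) for c in("red","green","yellow")]+[("batt",mask(s,"orange",180,150,(145,215,210,248)),.064),("black",dark(s,60,(140,205,215,255)),.056)]:
    for c in blobs(m)[:2]: print(n,cv2.contourArea(c),*rect(s,c,z))
b=blobs(mask(t,"orange",180,150,(170,310,250,380)))
for c in b[:1]: print("side",cv2.boundingRect(c),*rect(t,c,.064))
go(.6,.3,.231,1.45)
im=np.hstack([s["frame"],t["frame"]])[:,:,::-1];cv2.imwrite("pics/both3.png",cv2.resize(im,(800,300),interpolation=3))
E
```

```text
t: 20.98
ee_pos: [0.5516, 0.0684, 0.1652]
ee_rot: [-3.141, -0.001, 1.492]
contact_force: [0.9, 1.4, -2.1]
width: 0.572
grasp_force: 41.8
t: 23.1
ee_pos: [0.5533, 0.0667, 0.2376]
ee_rot: [3.137, -0.001, 1.49]
contact_force: [0.5, 0.2, -0.3]
width: 1.003
grasp_force: 0.0
red 557.5 [0.5168 0.2537] [0.0379, 0.0758] 3.091
green 847.5 [0.5209 0.3034] [0.0551, 0.0762] 3.06
yellow 817.5 [0.5255 0.3632] [0.0549, 0.0744] 3.064
batt 407.0 [0.5994 0.2978] [0.0285, 0.0684] 1.447
black 321.0 [0.5963 0.2915] [0.0505, 0.0958] 1.448
side (185, 325, 50, 46) [0.5993 0.2996] [0.034, 0.0727] 1.441
go [23.67  2.97  0.38] 0.04 at [0.5512 0.0665 0.2349] yaw 1.49 t 23.2
```

View pics/both3.png

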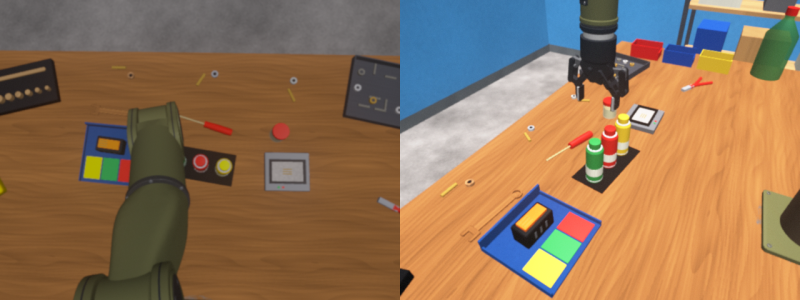

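Picture: the three cans stand on the mat (green, red, yellow) and the rack is clear except for the battery. The pads are free, with part of the red one hidden by the arm. Next, the battery.

```bash
python3 -m creep '[[[2,0.3,0,0.02,0.2],[6,0.8,0,0.045,0.2],[10,1.2,0,0.045,0.2],[14,1.6,0,0.045,0.2],[18,2.1,0,0.045,0.2],[21.5,2.5,0,0.045,0.2],[23.3,2.7,0,0.045,0.2],[23.5,2.7,1,0.045,0.2],[23.5,2.7,3,0.045,0.2],[23.5,2.7,6,0.045,0.2],[23.5,2.7,9,0.045,0.2],[23.5,2.7,11,0.045,0.2],[23.5,2.7,12,0.045,0.2],[23.5,2.7,12,0.045,0.2],[23.5,2.7,12,0.045,0.2]]]' 60;  python3 -c "
from h import *
go(.5994,.2985,.022,1.445); print(sense()['width'])"
```

```text
t: 25.08
ee_pos: [0.5983, 0.2984, 0.1162]
ee_rot: [3.14, -0.001, 1.444]
contact_force: [-0.1, 0.0, -0.4]
width: 0.803
grasp_force: 0.0
go [0.02 0.09 9.42] -0.001 at [0.5983 0.2984 0.1162] yaw 1.444 t 25.075
0.8026258226816206
```

```bash
python3 -m creep '[[[0,0.1,2,0,0.2],[0,0.1,4.5,0,0.2],[0,0.1,7,0,0.2],[0,0.1,8.5,0,0.2],[0,0.1,9.3,0,0.2],[0,0.1,9.3,0,0.2],[0,0.1,9.3,0,0.4],[0,0.1,9.3,0,1],[0,0.1,9.3,0,1],[0,0.1,9.3,0,1],[0,0.1,9.3,0,1],[0,0.1,9.3,0,1],[0,0.1,9.3,0,1]]]' 60;  python3 -m creep '[[[0,0,-1,0,1],[0,0,-3,0,1],[0,0,-6,0,1],[0,0,-9,0,1],[0,0,-12,0,1],[0,0,-15,0,1],[0,0,-18,0,1],[0,0,-19,0,1],[0,0,-20,0,1],[0,0,-20,0,1],[0,0,-20,0,1]]]' 60;python3 - <<'E'
from h import *
s=snap("top","t4"); t=snap("side","s4")
print("pad",[ (c,*rect(s,blobs(mask(s,c,box=(110,235,240,305)))[0],.009)) for c in("red","green","yellow")])
h=cv2.cvtColor(s["frame"],cv2.COLOR_RGB2HSV)
rim=crop(s["frame"].max(2)<90,(425,245,495,300)); 
for c in blobs(rim)[:2]: print("rim",*rect(s,c,.028))
pale=crop((h[...,1]<60)&(h[...,2]>150),(430,252,490,298))
for c in blobs(pale)[:2]: print("pale",*rect(s,c,.022))
base=crop(h[...,1]<70,(410,230,510,320))
print("base",*rect(s,blobs(base)[0],.018))
pale=crop((cv2.cvtColor(t["frame"],cv2.COLOR_RGB2HSV)[...,1]<60)&(t["frame"].max(2)>150),(350,165,425,210))
for c in blobs(pale)[:2]: print("pale side",*rect(t,c,.021),cv2.boundingRect(c))
go(.523,-.298,.22,1.589)
im=np.hstack([s["frame"][220:320,400:520],t["frame"][150:250,330:450]])[:,:,::-1];cv2.imwrite("pics/ch4.png",cv2.resize(im,None,fx=3,fy=3,interpolation=2))
E
```

```text
t: 26.7
ee_pos: [0.6002, 0.2988, 0.0238]
ee_rot: [3.139, -0.002, 1.445]
contact_force: [1.3, -1.4, 5.7]
width: 0.574
grasp_force: 64.0
t: 28.08
ee_pos: [0.598, 0.2982, 0.2211]
ee_rot: [-3.14, 0.001, 1.445]
contact_force: [-0.8, -0.5, -5.0]
width: 0.569
grasp_force: 63.3
pad [('red', array([0.516 , 0.2443]), [0.0556, 0.0755], 3.059), ('green', array([0.5209, 0.3036]), [0.0551, 0.0762], 3.065), ('yellow', array([0.5255, 0.3632]), [0.055, 0.0745], 3.061)]
rim [ 0.5231 -0.2974] [0.0795, 0.1215] 1.589
pale [ 0.5109 -0.2743] [0.0313, 0.0461] 1.554
pale [ 0.5434 -0.2948] [0.0148, 0.023] 1.589
base [ 0.5232 -0.2986] [0.1287, 0.1522] 1.589
pale side [ 0.5263 -0.3036] [0.0666, 0.1005] 1.576 (371, 172, 37, 26)
pale side [ 0.493  -0.2629] [0.0977, 0.2077] 0.993 (350, 176, 73, 33)
go [-6.009e+01  4.000e-02  1.900e-01] -0.144 at [0.5981 0.2982 0.2212] yaw 1.445 t 28.175
```

View pics/ch4.png

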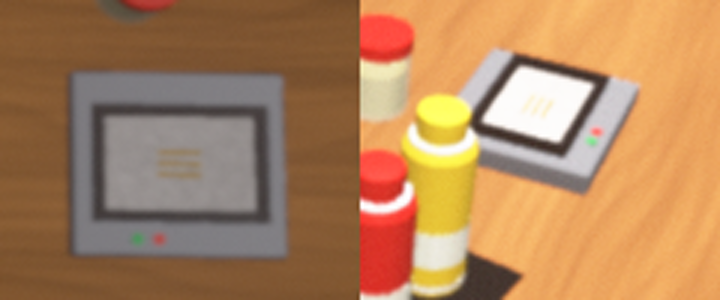

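View pics/s4.png

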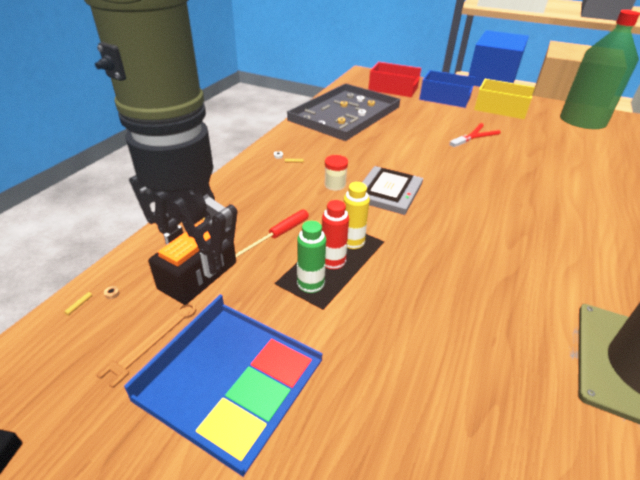

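The battery is held level above the rack at about (195,260) in the side view. The cans stand well on the mat and the charger is empty. Top rim fit: centre (0.523,-0.298), yaw +0.018.

```bash
python3 -m creep '[[[-1,0,0,-0.02,1],[-3.5,0,0,-0.05,1],[-7,0,0,-0.09,1],[-11,0,0,-0.12,1],[-15,0,0,-0.144,1],[-19,0,0,-0.144,1],[-23,0,0,-0.144,1],[-27,0,0,-0.144,1],[-31,0,0,-0.144,1],[-35,0,0,-0.144,1],[-39,0,0,-0.144,1],[-43,0,0,-0.144,1],[-47,0,0,-0.144,1],[-51,0,0,-0.144,1],[-55,0,0,-0.144,1],[-58,0,0,-0.144,1],[-60.1,0,0,-0.144,1],[-60.1,0,0,-0.144,1],[-60.1,0,0,-0.144,1],[-60.1,0,0,-0.144,1]]]' 60; python3 -m creep '[[[0,0,2,0,1],[0,0,5,0,1],[0,0,8,0,1],[0,0,10,0,1],[0,0,11,0,1],[0,0,12,0,1],[0,0,12,0,1],[0,0,12,0,1]]]' 60;python3 - <<'E'
from h import *
s=snap("top","t5"); t=snap("side","s5")
go(.5235,-.2985,.0375,1.589)
im=np.hstack([s["frame"][200:320,390:520],t["frame"][100:220,310:440]])[:,:,::-1];cv2.imwrite("pics/ch5.png",cv2.resize(im,None,fx=3,fy=3,interpolation=2))
E
```

```text
t: 30.68
ee_pos: [0.5237, -0.2958, 0.2222]
ee_rot: [3.141, -0.001, 1.592]
contact_force: [0.4, 0.9, -4.7]
width: 0.572
grasp_force: 63.1
t: 31.68
ee_pos: [0.5237, -0.298, 0.1029]
ee_rot: [3.14, 0.001, 1.589]
contact_force: [0.5, -0.5, -3.4]
width: 0.574
grasp_force: 63.0
go [-0.05 -0.02  6.55] -0.0 at [ 0.5236 -0.298   0.103 ] yaw 1.589 t 31.775
```

View pics/ch5.png

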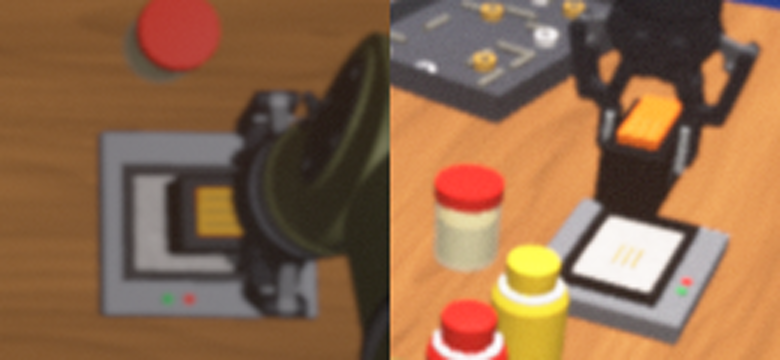

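```bash
python3 - <<'E'
from h import *
s=snap("top")
print(plane(s,[(455.7,270)],.144),plane(s,[(446.7,269)],.136))
E
```

```text
[[ 0.52062453 -0.26250383  0.144     ]] [[ 0.52293771 -0.24734326  0.136     ]]
```

```bash
python3 -m creep '[[[0,0,1.5,0,1],[0,0,3,0,1],[0,0,4.5,0,1],[0,0,5.5,0,1],[0,0,6,0,1],[0,0,6.3,0,1],[0,0,6.5,0,1],[0,0,6.6,0,1],[0,0,6.6,0,1],[0,0,6.6,0,1]]]' 60; python3 -m creep '[[[0,0,0,0,0.45],[0,0,0,0,0.35],[0,0,0,0,0.2],[0,0,0,0,0.2],[0,0,0,0,0.2],[0,0,-2,0,0.2],[0,0,-5,0,0.2],[0,0,-9,0,0.2],[0,0,-14,0,0.2],[0,0,-18,0,0.2],[0,0,-20,0,0],[0,0,-20,0,0]]]' 40; python3 -c "
from h import *
go(.55,.05,.237,1.49)"
```

```text
t: 33.08
ee_pos: [0.5234, -0.2979, 0.0378]
ee_rot: [3.141, 0.0, 1.589]
contact_force: [-1.8, 1.6, 4.4]
width: 0.576
grasp_force: 64.0
t: 34.58
ee_pos: [0.5242, -0.2984, 0.2391]
ee_rot: [3.137, 0.002, 1.589]
contact_force: [-0.3, 0.3, -0.1]
width: 1.0
grasp_force: 0.0
go [34.79  3.2   0.14] 0.099 at [ 0.5242 -0.2984  0.2391] yaw 1.589 t 34.575
```

```bash
python3 - <<'E'
from h import *
s=snap("top","t6")
for c in("red","green","yellow"):
    for b in blobs(mask(s,c,box=(260,225,385,305)))[:3]: print(c,cv2.contourArea(b),cv2.boundingRect(b),*rect(s,b,.139))
im=s["frame"][200:320,250:520][:,:,::-1];cv2.imwrite("pics/m6.png",cv2.resize(im,None,fx=2.9,fy=2.9,interpolation=2))
E
```

```text
red 549.5 (307, 246, 28, 27) [ 0.5373 -0.0076] [0.0497, 0.0514] 1.589
green 157.5 (274, 244, 15, 15) [0.5512 0.068 ] [0.0268, 0.0269] 0.019
yellow 191.5 (351, 256, 17, 17) [ 0.5286 -0.0804] [0.0294, 0.031] 2.371
```

View pics/m6.png

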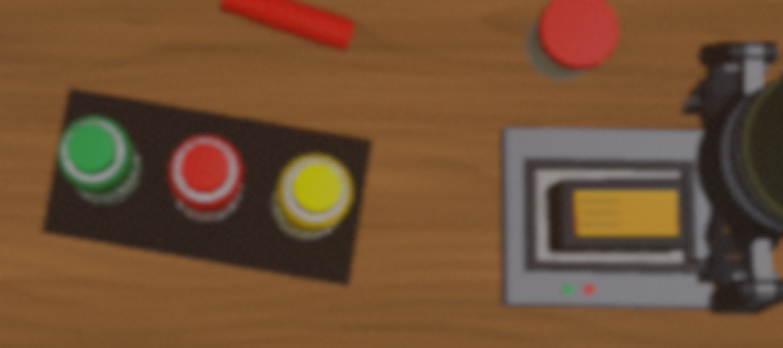

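The battery sits level inside the rim at crop (625,215), and the cans are upright on the mat at crop (95,150), (205,170) and (315,190). Yellow goes back first, with a high lift.

```bash
python3 -m creep '[[[2,0.1,0,0.03,0],[6,0.3,0,0.07,0],[10,0.5,0,0.099,0],[14,0.7,0,0.099,0],[18,0.8,0,0.099,0],[20.5,0.9,0,0.099,0],[21.7,0.9,0,0.099,0],[21.7,0.9,0,0.099,0],[21.7,0.9,0,0.099,0]]]' 40; python3 -c "
from h import *
go(.5293,-.081,.081,1.49)"
```

```text
t: 35.75
ee_pos: [0.528, -0.0823, 0.236]
ee_rot: [-3.141, 0.001, 1.488]
contact_force: [0.3, 0.1, -0.1]
width: 1.002
grasp_force: 0.0
go [ 0.16  0.13 15.5 ] -0.002 at [ 0.528  -0.0823  0.236 ] yaw 1.488 t 35.75
```

```bash
python3 -m creep '[[[0,0,3,0,0],[0,0,7,0,0],[0,0,11,0,0],[0,0,14,0,0],[0,0,15,0,0],[0,0,15.4,0,0],[0,0,15.4,0,0],[0,0,15.4,0,0.3],[0,0,15.4,0,1],[0,0,15.4,0,1],[0,0,15.4,0,1],[0,0,15.4,0,1],[0,0,15.4,0,1],[0,0,15.4,0,1]]]' 40; python3 -m creep '[[[0,0,-1,0,1],[0,0,-3,0,1],[0,0,-6,0,1],[0,0,-9,0,1],[0,0,-12,0,1],[0,0,-15,0,1],[0,0,-16.5,0,1],[0,0,-17,0,1],[0,0,-17,0,1],[0,0,-17,0,1]]]' 40; python3 -c "
from h import *
go(.5255,.3632,.165,1.49)"
```

```text
t: 37.5
ee_pos: [0.5291, -0.0807, 0.0832]
ee_rot: [3.139, -0.0, 1.49]
contact_force: [0.5, 0.3, 5.0]
width: 0.569
grasp_force: 40.7
t: 38.75
ee_pos: [0.5275, -0.0805, 0.2515]
ee_rot: [-3.14, -0.0, 1.49]
contact_force: [-0.2, 0.0, -1.8]
width: 0.567
grasp_force: 41.8
go [44.21 -3.77  8.66] -0.0 at [ 0.5275 -0.0805  0.2515] yaw 1.49 t 38.75
```

```bash
python3 -m creep '[[[1,-0.1,0,0,1],[3,-0.3,0,0,1],[6,-0.5,0,0,1],[9.5,-0.8,0,0,1],[13,-1.1,0,0,1],[16.5,-1.4,0,0,1],[20,-1.7,0,0,1],[23.5,-2,0,0,1],[27,-2.3,0,0,1],[30.5,-2.6,0,0,1],[34,-2.9,0,0,1],[37.5,-3.2,0,0,1],[40.5,-3.5,0,0,1],[43,-3.7,0,0,1],[44.2,-3.8,0,0,1],[44.2,-3.8,2,0,1],[44.2,-3.8,5,0,1],[44.2,-3.8,8,0,1],[44.2,-3.8,9,0,1],[44.2,-3.8,9,0,1]]]' 40; python3 -m creep '[[[0,0,1,0,1],[0,0,1,0,1]]]';  python3 -c "
from h import *
go(.5255,.3632,.0885,1.49)"
```

```text
t: 41.25
ee_pos: [0.526, 0.3626, 0.1621]
ee_rot: [-3.141, 0.001, 1.489]
contact_force: [-0.7, -0.4, -1.9]
width: 0.568
grasp_force: 41.8
t: 41.5
ee_pos: [0.526, 0.3629, 0.1523]
ee_rot: [-3.141, 0.0, 1.49]
contact_force: [0.0, 0.1, -3.1]
width: 0.571
grasp_force: 41.8
go [ 0.03 -0.05  6.38] -0.0 at [0.526  0.3629 0.1523] yaw 1.49 t 41.5
```

```bash
python3 -m creep '[[[0,0,2,0,1],[0,0,4,0,1],[0,0,5.5,0,1],[0,0,6.1,0,1],[0,0,6.4,0,1],[0,0,6.4,0,1]]]'; python3 -m creep '[[[0,0,0,0,0.4],[0,0,0,0,0.1],[0,0,0,0,0],[0,0,0,0,0],[0,0,0,0,0],[0,0,-2,0,0],[0,0,-4.5,0,0],[0,0,-8,0,0],[0,0,-12,0,0],[0,0,-15,0,0],[-3,0.2,-15,0,0],[-8,0.7,-15,0,0],[-13,1.2,-15,0,0],[-18,1.7,-15,0,0],[-23,2.2,-15,0,0],[-28,2.7,-15,0,0],[-29,3,-15,0,0],[-29,3,-15,0,0],[-29,3,-15,0,0]]]' 40; python3 -c "
from h import *
go(.552,.0675,.081,1.49)"
```

```text
t: 42.25
ee_pos: [0.5265, 0.3632, 0.0888]
ee_rot: [3.141, -0.001, 1.49]
contact_force: [0.4, -0.4, -2.6]
width: 0.571
grasp_force: 41.8
t: 44.62
ee_pos: [0.5326, 0.0738, 0.2387]
ee_rot: [3.141, -0.002, 1.493]
contact_force: [0.1, 0.3, -0.0]
width: 0.998
grasp_force: 0.0
go [-0.51  1.97 15.77] 0.003 at [0.5326 0.0738 0.2387] yaw 1.493 t 44.625
```

```bash
python3 -m creep '[[[-0.5,2,3,0,0],[-0.5,2,6,0,0],[-0.5,2,9,0,0],[-0.5,2,12,0,0],[-0.5,2,14.5,0,0],[-0.5,2,15.7,0,0],[-0.5,2,15.7,0,0],[-0.5,2,15.7,0,0],[-0.5,2,15.7,0,0.3],[-0.5,2,15.7,0,1],[-0.5,2,15.7,0,1],[-0.5,2,15.7,0,1],[-0.5,2,15.7,0,1],[-0.5,2,15.7,0,1],[-0.5,2,15.7,0,1]]]' 40; python3 -c "
from h import *
s=snap('top','t7')
for b in blobs(mask(s,'yellow',box=(100,235,150,300)))[:3]: print(cv2.boundingRect(b),*rect(s,b,.144))
go(.5209,.3036,.0885,1.49)"
```

```text
t: 46.5
ee_pos: [0.5528, 0.0649, 0.0822]
ee_rot: [3.14, -0.001, 1.489]
contact_force: [0.3, -0.3, 5.7]
width: 0.574
grasp_force: 40.6
(128, 250, 22, 36) [0.5137 0.3377] [0.0402, 0.0676] 0.065
(118, 251, 20, 19) [0.526  0.3617] [0.033, 0.0348] 0.831
go [23.53 -5.12 -0.63] -0.0 at [0.5528 0.0649 0.0822] yaw 1.49 t 46.55
```

```bash
python3 -m creep '[[[0,0,-1,0,1],[0,0,-3,0,1],[0,0,-5.5,0,1],[0,0,-7.5,0,1],[1.5,-0.3,-8,0,1],[4,-0.8,-8,0,1],[7,-1.5,-8,0,1],[10.5,-2.2,-8,0,1],[14,-3,-8,0,1],[17.5,-3.8,-8,0,1],[20.5,-4.4,-8,0,1],[22.5,-4.9,-8,0,1],[23.3,-5.1,-8,0,1],[23.3,-5.1,-8,0,1],[23.3,-5.1,-8,0,1],[23.3,-5.1,-8,0,1]]]' 40; python3 -c "
from h import *
go(.5209,.3016,.0872,1.49)"
```

```text
t: 48.55
ee_pos: [0.5206, 0.2998, 0.1613]
ee_rot: [3.141, 0.001, 1.488]
contact_force: [-0.7, 0.3, -2.3]
width: 0.573
grasp_force: 41.8
go [0.18 0.02 7.41] -0.002 at [0.5206 0.2998 0.1613] yaw 1.488 t 48.55
```

```bash
python3 -m creep '[[[0,0,2,0,1],[0,0,4,0,1],[0,0,6,0,1],[0,0,7,0,1],[0,0,7.4,0,1],[0,0,7.4,0,1]]]'; python3 -m creep '[[[0,0,0,0,0.4],[0,0,0,0,0.1],[0,0,0,0,0],[0,0,0,0,0],[0,0,0,0,0],[0,0,-2,0,0],[0,0,-4.5,0,0],[0,0,-8,0,0],[0,0,-12,0,0],[0,0,-15,0,0],[-3,0.4,-15,0,0],[-8,1.2,-15,0,0],[-13,2,-15,0,0],[-18,2.8,-15,0,0],[-23,3.5,-15,0,0],[-28,4.2,-15,0,0],[-30.9,4.5,-15,0,0],[-30.9,4.5,-15,0,0],[-30.9,4.5,-15,0,0],[-30.9,4.5,-15,0,0]]]' 40; python3 -c "
from h import *
go(.5405,-.007,.081,1.49)"
```

```text
t: 49.3
ee_pos: [0.5206, 0.3014, 0.0878]
ee_rot: [3.141, -0.001, 1.49]
contact_force: [-0.1, -0.4, -1.9]
width: 0.57
grasp_force: 41.9
t: 51.8
ee_pos: [0.54, -0.0084, 0.2373]
ee_rot: [-3.142, -0.001, 1.493]
contact_force: [0.1, 0.5, -0.2]
width: 0.995
grasp_force: 0.0
go [ 0.13  0.04 15.63] 0.003 at [ 0.54   -0.0084  0.2373] yaw 1.493 t 51.8
```

```bash
python3 -m creep '[[[0,0,3,0,0],[0,0,7,0,0],[0,0,11,0,0],[0,0,14,0,0],[0,0,15,0,0],[0,0,15.5,0,0],[0,0,15.5,0,0],[0,0,15.5,0,0.3],[0,0,15.5,0,1],[0,0,15.5,0,1],[0,0,15.5,0,1],[0,0,15.5,0,1],[0,0,15.5,0,1],[0,0,15.5,0,1]]]' 40; python3 -c "
from h import *
s=snap('top','t8')
for b in blobs(mask(s,'green',box=(130,235,185,300)))[:3]: print(cv2.boundingRect(b),*rect(s,b,.144))
go(.516,.2443,.0875,1.49)"
```

```text
t: 53.55
ee_pos: [0.5408, -0.0104, 0.0832]
ee_rot: [3.14, -0.0, 1.49]
contact_force: [0.1, -0.3, 5.6]
width: 0.575
grasp_force: 40.4
(148, 257, 18, 16) [0.5206 0.3036] [0.0282, 0.0319] 1.317
(161, 278, 24, 12) [0.4842 0.2709] [0.0208, 0.0437] 1.627
(165, 252, 20, 25) [0.5236 0.2686] [0.0363, 0.0457] 0.107
go [25.18 -4.54 -0.42] -0.0 at [ 0.5408 -0.0104  0.0833] yaw 1.49 t 53.6
```

```bash
python3 -m creep '[[[0,0,-1,0,1],[0,0,-3,0,1],[0,0,-5.5,0,1],[0,0,-7.5,0,1],[1.5,-0.3,-8,0,1],[4,-0.7,-8,0,1],[7,-1.3,-8,0,1],[10.5,-1.9,-8,0,1],[14,-2.5,-8,0,1],[17.5,-3.2,-8,0,1],[21,-3.8,-8,0,1],[23.5,-4.3,-8,0,1],[24.9,-4.5,-8,0,1],[24.9,-4.5,-8,0,1],[24.9,-4.5,-8,0,1],[24.9,-4.5,-8,0,1]]]' 40; python3 -c "
from h import *
go(.516,.2413,.0882,1.49)"
```

```text
t: 55.6
ee_pos: [0.5155, 0.2398, 0.1623]
ee_rot: [-3.142, 0.001, 1.488]
contact_force: [-0.1, -0.5, -1.6]
width: 0.569
grasp_force: 41.7
go [0.16 0.03 7.41] -0.002 at [0.5155 0.2398 0.1623] yaw 1.488 t 55.6
```

```bash
python3 -m creep '[[[0,0,2,0,1],[0,0,4,0,1],[0,0,6,0,1],[0,0,7,0,1],[0,0,7.4,0,1],[0,0,7.4,0,1]]]'; python3 -m creep '[[[0,0,0,0,0.4],[0,0,0,0,0.1],[0,0,0,0,0],[0,0,0,0,0],[0,0,0,0,0],[0,0,-2,0,0],[0,0,-4.5,0,0],[0,0,-8,0,0],[0,0,-12,0,0],[0,0,-15,0,0],[-3,0.4,-15,0,0],[-8,1.2,-15,0,0],[-13,2,-15,0,0],[-18,2.5,-15,0,0],[-23,2.5,-15,0,0],[-26,2.5,-15,0,0],[-26,2.5,-15,0,0],[-26,2.5,-15,0,0],[-26,2.5,-15,0,0]]]' 40; python3 - <<'E'
from h import *
s=snap("top","t9"); t=snap("side","s9")
for c in("red","green","yellow"):
    for b in blobs(mask(s,c,box=(110,235,240,305)))[:4]: print(c,cv2.boundingRect(b),*rect(s,b,.144))
im=np.hstack([s["frame"],t["frame"]])[:,:,::-1];cv2.imwrite("pics/both9.png",cv2.resize(im,(800,300),interpolation=3))
E
```

```text
t: 56.35
ee_pos: [0.5157, 0.2414, 0.0888]
ee_rot: [3.141, -0.0, 1.489]
contact_force: [0.5, -0.2, -1.1]
width: 0.575
grasp_force: 41.7
t: 58.72
ee_pos: [0.5193, -0.0179, 0.2382]
ee_rot: [-3.142, -0.001, 1.493]
contact_force: [-0.1, 0.8, 0.5]
width: 1.001
grasp_force: 0.0
red (188, 255, 31, 37) [0.506  0.2148] [0.0517, 0.0666] 3.059
red (179, 258, 19, 18) [0.5168 0.2438] [0.0308, 0.0354] 1.316
green (148, 257, 18, 16) [0.5204 0.3037] [0.0277, 0.0319] 1.317
green (161, 278, 26, 12) [0.484  0.2684] [0.0165, 0.0485] 1.457
green (164, 252, 26, 26) [0.5301 0.2769] [0.0345, 0.0635] 2.394
yellow (128, 250, 35, 36) [0.5145 0.3262] [0.0611, 0.0662] 3.104
yellow (118, 251, 20, 19) [0.526  0.3617] [0.033, 0.0348] 0.831
```

View pics/both9.png

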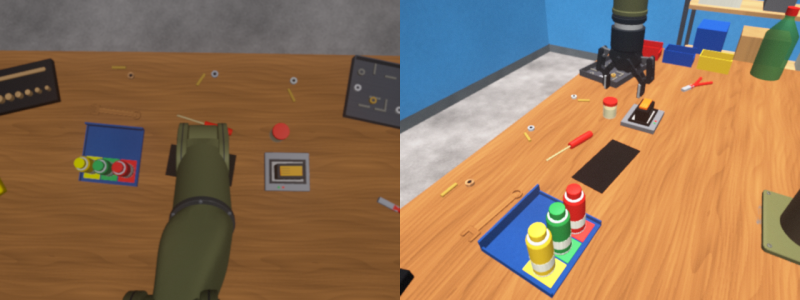

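View pics/s9.png

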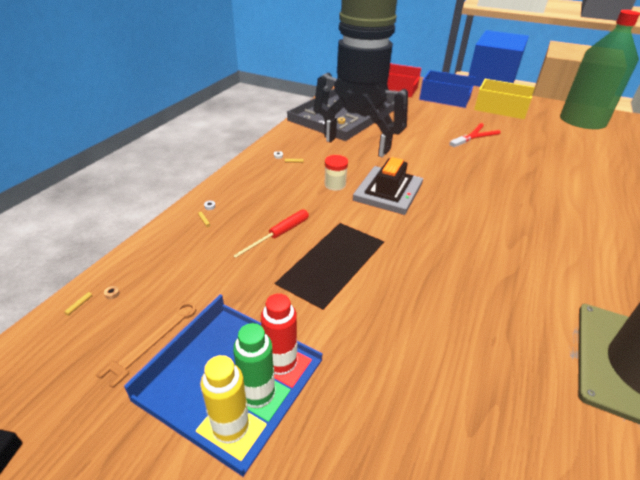

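All the cans stand upright, each on its own pad colour and within about 2 mm of the pad centre (side view: yellow (225,400), green (254,365), red (280,335)). The battery is seated at (392,180) and the jar is unmoved at (336,172).

```bash
python3 -c "
from workcell import *
print(hand_in())"
```

```text
the job is handed in; nothing more can be done
None
```

The job is done and handed in: the battery is seated in the charger, each can is back upright on the pad of its own colour, the jar is where it was, and it took about 59 s of the 144 s allowed.

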